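# Load the three-cup ball mixer and hold its drive key down

### The arm

A 7-joint arm with a two-finger parallel gripper is mounted at the origin on the work surface. World frame = base frame: x ahead of the robot, y to its left, z up, the work surface at z = 0. Lengths are in m, angles in rad, forces in N, time in s.
With the tool pointing down it reaches from about 0.425 to 0.875 m from the base axis. Payload 4.7 kg.
Tool frame: the origin (TCP) lies midway between the tips of the shut fingers; the grasp point (between the pads) lies 19 mm behind it; z points along the fingers, y is the line along which they close (so a half turn about z gives the same grasp; the last joint's range is limited). The gripper opens to 87 mm and grips with 3 to 60 N. Pads are 19 mm wide; open, the fingers measure 117 mm over their backs; the gripper's body (75 mm by 190 mm) begins 51 mm behind the grasp point.
Start: joints at [1.255, 0.321, -0.07, 1.45, 0.023, 1.371, -0.057], TCP at [0.21, -0.615, 0.223] pointing down, gripper open.
Joint ranges: [-2.86, 2.86], [-0.3, 2.09], [-1.38, 1.24], [0.06, 2.45], [-1.56, 4.7], [0.09, 2.05], [-2.69, 2.69]. Speed limits (rad/s): [2.57, 2.57, 3.14, 3.14, 3.14, 3.14, 3.14].

### API

Orientations are given as a rotation vector (axis times angle).
In Python, from bench import ctrl gives the robot as it stands. The module is installed in compiled form; this text tells all that it offers.
- The arm moves only by the shell command python3 -m handwheel 'ROWS' [FORCE]. ROWS is JSON, a list of rows, each a list of 7 numbers: the finger opening in m, from 0 to 0.087, then the shift along the tool's x, y, z in m, then the turn, a rotation vector about the tool's x, y, z in degrees. A call has 1 to 12 rows; each row shifts and turns the commanded pose from where the row before left it, along the tool's axes as they then stand; what a row does not reach is not made up. A row lasts 1/8 s, in which the tool goes at most 62.5 mm and 10.7 degrees, less where a joint would pass 70% of its speed; a pose out of reach is approached as far as the arm can. A call is refused whole if a number of a shift passes 0.0625 or a number of a turn 10.7, either way. A call with a gripper value outside its range is refused whole. The fingers move at their own pace and stop on an object; FORCE is the grip in N (left out, the last holds). Time passes only in rows, so rows that do not move let the fingers close. It gives the time, the measured TCP pose, the force, the opening and the grip force at its end, in the units of the state.
- ctrl.get_state(): the state, without advancing time (a new reading comes with each control period).
- ctrl.get_image(name): name is "scene" or "top" or "wrist"; returns (picture, depth): 384x512x3 uint8, blue, green, red; 384x512 float32, m along the optical axis (not along the pixel's ray), 0 where there is no reading.
- ctrl.camera_info(name): a dict with "intrinsics" (3x3 intrinsics, pixels), "R" (3x3) and "t" (3): a world point X has camera coordinates R X + t. Camera axes: x right, y down, z forward; pixel columns grow to the right and rows downward; lengths in m; the calibration is good to about 2 mm. The wrist camera is an equidistant fisheye: a pixel r from the principal point sees the ray r / f radians off the axis. A picture is of the moment at which its call begins: read the wrist's pose just before it. camera_info takes no time and is no camera call; for the wrist camera it gives the pose at the moment of the call.
- ctrl.close_job(): hands the job in; it is judged then, once.
The state is a dict: "time": time; "joint_positions": joint angles; "qd": joint speeds; "joint_torque": joint torques, N m; "position": TCP position; "tool_rot": TCP orientation; "ft_force": force on the tool from outside, world axes, zero at the start; "torque": the same for the moment, N m; "grip_width": opening from 0.0 (shut) to 1.0 (fully open); "grip_force": force on a finger pad.
Only numpy, scipy, OpenCV 4.12 (cv2) and the standard library are available. Lean on these libraries where they do the work, as an engineer would, in place of code of your own. Each camera call takes 0.05 s, during which the arm holds its last target. There are 200 camera calls.

### The job

Put one steel ball into each of the three cups of the paint mixer. Then take the T-handled key out of its wooden block, fit its cross-shaped stem into the cross-shaped slot of the mixer's hub (turn it until the splines mesh), push it fully home against the spring until its collar is down on the hub, and finish while still holding it pressed there. Leave the horses, jars and other things on the table where they stand.

Things in the scene. Friction and masses are not known exactly. Their poses are not given: they have to be found in the camera images.
- mixer: round grey bench mixer, fixed, 244 mm across, deck 46 mm high; on the deck a steel hub in the middle and three aluminium cups round it, 88 mm from the axis, 120 degrees apart (cup 0 along the mixer's x). Origin: centre of the underside, z up. Any yaw.
- well0 (a point): centre of the mouth of cup 0, level with its rim, 90 mm above the table (cups: 58 mm outside, 50 mm inside, flat floor 24 mm below the rim, all alike, empty at the start). Any ball may go in any cup; a ball in a cup stands 6 mm proud of the rim.
- well1 (a point): centre of the mouth of cup 1, level with its rim, 90 mm above the table (cups: 58 mm outside, 50 mm inside, flat floor 24 mm below the rim, all alike, empty at the start). Any ball may go in any cup; a ball in a cup stands 6 mm proud of the rim.
- well2 (a point): centre of the mouth of cup 2, level with its rim, 90 mm above the table (cups: 58 mm outside, 50 mm inside, flat floor 24 mm below the rim, all alike, empty at the start). Any ball may go in any cup; a ball in a cup stands 6 mm proud of the rim.
- hub_mouth (a point): centre of the top face of the steel hub (62 mm across), 90 mm above the table; z up, x and y along the arms of its cross-shaped slot (arms 43 mm end to end, 14.5 mm wide). The hub starts turned up to 45 degrees from the mixer; it turns only against 0.4 N m of friction. A sprung plunger, 13 mm across, waits 30 mm down the slot.
- plunger (a joint): how far the plunger in the hub is pushed down: 0 at rest, about 0.008 m when the key is home, stop at 0.011 m. Spring 6 N at rest, 10.8 N at 8 mm; it lifts the key again when let go.
- key: upright steel key, 0.25 kg. Origin: centre of foot. Stem: a cross 38 mm long, arms along x and y, each 40 mm end to end and 12 mm thick (37 x 9 mm in the lowest 5 mm), fits every 90 degrees. Then a round collar 56 mm across, 6 mm thick; neck 16 mm across; black T-handle 64 mm along x, 16 mm thick along y, 66 to 90 mm above the foot. Starts in the block, foot 8 mm above table.
- key_collar (a point): on the key's axis at the underside of the collar, 38 mm above the foot; it meets hub_mouth when the key is home
- key_grip (a point): centre of the key's T-handle, 78 mm above the foot
- block: wooden block, fixed, 90 x 90 mm, 28 mm high, with one round hole 49 mm across and 20 mm deep in the middle, in which the key stands loosely. Origin: centre of the underside.
- strip: wooden strip, fixed, 175 mm along its x, 60 mm wide, 22 mm high; the three balls rest in three shallow 11 mm square pits in its top, at x = -55, 0 and 55 mm. Origin: centre of the underside. Strip and block may swap sides.
- ball0_center (a point): centre of steel ball 0, 30 mm across, 110 g; at the start in the strip, centre about 36 mm above the table
- ball1_center (a point): centre of steel ball 1, 30 mm across, 110 g; at the start in the strip, centre about 36 mm above the table
- ball2_center (a point): centre of steel ball 2, 30 mm across, 110 g; at the start in the strip, centre about 36 mm above the table
- horse_red: carved wooden horse painted glossy red, 150 x 40 mm, 160 mm high; loose bystander, leave it alone. Origin: underside
- horse_bare: the same carved horse in bare pale wood; loose bystander, leave it alone. Origin: underside
- jar: closed amber glass jar with white cap, 54 mm across, 60 mm high; loose bystander, leave it alone. Origin: underside
- glass: squat green glass varnish pot, 60 mm across, 58 mm high; loose bystander, leave it alone. Origin: underside
- tin: closed metal tin with paper label, 70 mm across, 60 mm high; loose bystander, leave it alone. Origin: underside
- knife: palette knife (spatula), 200 mm long, lying flat; loose bystander, leave it alone. Origin: underside
There are look-alikes about, which are no part of the job. What is shaped like the part that bears ball1_center but orange is not meant.

How it is judged:
On the way, in this order (a step that is already met when the one before it is completed fails the run):
1. one ball lies in each of the three cups, the key not yet in the hub (((horizontal distance between ball0_center and well0 below 0.013 m and z of ball0_center in the frame of well0 below -0.003 m) or (horizontal distance between ball1_center and well0 below 0.013 m and z of ball1_center in the frame of well0 below -0.003 m) or (horizontal distance between ball2_center and well0 below 0.013 m and z of ball2_center in the frame of well0 below -0.003 m)) and ((horizontal distance between ball0_center and well1 below 0.013 m and z of ball0_center in the frame of well1 below -0.003 m) or (horizontal distance between ball1_center and well1 below 0.013 m and z of ball1_center in the frame of well1 below -0.003 m) or (horizontal distance between ball2_center and well1 below 0.013 m and z of ball2_center in the frame of well1 below -0.003 m)) and ((horizontal distance between ball0_center and well2 below 0.013 m and z of ball0_center in the frame of well2 below -0.003 m) or (horizontal distance between ball1_center and well2 below 0.013 m and z of ball1_center in the frame of well2 below -0.003 m) or (horizontal distance between ball2_center and well2 below 0.013 m and z of ball2_center in the frame of well2 below -0.003 m)) and distance between key_collar and hub_mouth above 0.05 m), for 0.2 s.
2. the key is meshed and fully home in the hub, plunger pressed (z of key_collar in the frame of hub_mouth below 0.003 m and horizontal distance between key_collar and hub_mouth below 0.004 m and angle between key's own z axis and vertical below 0.08 rad and value of joint plunger above 0.005 m), for 0.2 s.
At the end, for the whole second after the job is handed in: a ball in each cup (centre within 13 mm of its axis, 3 mm or more below the rim); key collar within 3 mm of the hub face and 4 mm of its axis, key upright within 0.08 rad, plunger down over 5 mm, fingers bearing on the key with over 2 N, key at rest (all of step 2 and ((horizontal distance between ball0_center and well0 below 0.013 m and z of ball0_center in the frame of well0 below -0.003 m) or (horizontal distance between ball1_center and well0 below 0.013 m and z of ball1_center in the frame of well0 below -0.003 m) or (horizontal distance between ball2_center and well0 below 0.013 m and z of ball2_center in the frame of well0 below -0.003 m)) and ((horizontal distance between ball0_center and well1 below 0.013 m and z of ball0_center in the frame of well1 below -0.003 m) or (horizontal distance between ball1_center and well1 below 0.013 m and z of ball1_center in the frame of well1 below -0.003 m) or (horizontal distance between ball2_center and well1 below 0.013 m and z of ball2_center in the frame of well1 below -0.003 m)) and ((horizontal distance between ball0_center and well2 below 0.013 m and z of ball0_center in the frame of well2 below -0.003 m) or (horizontal distance between ball1_center and well2 below 0.013 m and z of ball1_center in the frame of well2 below -0.003 m) or (horizontal distance between ball2_center and well2 below 0.013 m and z of ball2_center in the frame of well2 below -0.003 m)) and contact force between key and the fingers above 2 N and linear speed of key below 0.02 m/s); the arm keeps its last pose, push and grip.
It fails at once if a bystander (horse, jar, glass, tin or palette knife) is moved more than 30 mm (distance of any of horse_red, horse_bare, jar, glass, tin, knife from where it was at the start of the episode above 0.03 m).
It also fails if it takes over 72 s, if anything falls off the work surface, if the arm or the gripper's body presses on something with over 40 N, if the wrist force passes 120 N, or if a joint passes its speed limit or range.

## Working session

There is one attempt and no reset: what is moved stays moved. The work goes in short steps, Python scripts to look and compute and a shell command to move; the robot and the scene stay as the last step left them, time stands still between calls to the robot, and variables do not carry over. Pictures are saved under pics/ and viewed, at most 10 in all, crops included, and the job is handed in when it is done.

```bash
mkdir -p pics; python3 - <<'E'
from bench import ctrl
import cv2,numpy as np
s=ctrl.get_state(); print(s['time'],s['position'],s['tool_rot'],s['grip_width'])
for n in("scene","top"):
    im,d=ctrl.get_image(n); cv2.imwrite(f"pics/{n}0.png",im); np.save(f"pics/{n}0.npy",d)
    c=ctrl.camera_info(n); print(n,c['intrinsics'],c['R'],c['t'],(d>0).mean())
print(ctrl.camera_info("wrist"))
E
```

```text
0.0 [ 0.21028239 -0.61444355  0.22143489] [-3.09708702e+00 -5.15487249e-01  6.78186602e-04] 1.003055044099064
scene [[471.72261529   0.         253.10551432]
 [  0.         471.72261529 195.2773729 ]
 [  0.           0.           1.        ]] [[ 0.85390251  0.52031225  0.0112101 ]
 [ 0.43740004 -0.70582722 -0.55721553]
 [-0.28201367  0.48071103 -0.83029223]] [-0.48104095 -0.19857741  1.49245179] 0.9959564208984375
top [[440.85414146   0.         259.37153633]
 [  0.         440.85414146 196.7054027 ]
 [  0.           0.           1.        ]] [[-0.02513113 -0.99965075  0.0081737 ]
 [-0.99655589  0.02440532 -0.07925113]
 [ 0.07902397 -0.01013722 -0.99682117]] [0.01353242 0.58336759 1.5330513 ] 0.9960835774739584
{'intrinsics': array([[297.31863964,   0.        , 254.99067062],
       [  0.        , 297.31863964, 193.67748581],
       [  0.        ,   0.        ,   1.        ]]), 'R': array([[ 3.24707890e-01, -9.45814349e-01,  5.74327629e-05],
       [-9.05979849e-01, -3.11014854e-01,  2.87176381e-01],
       [-2.71597679e-01, -9.33004696e-02, -9.57877718e-01]]), 't': array([-0.64887048, -0.03564077,  0.38926529])}
```

View pics/scene0.png

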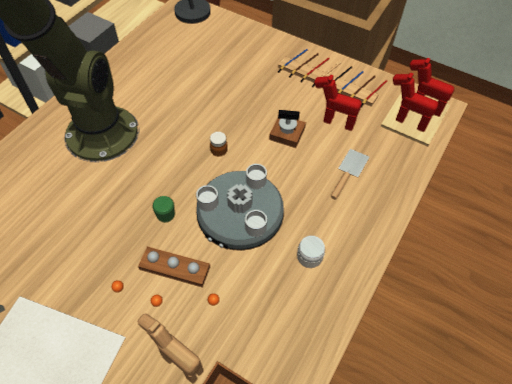

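View pics/top0.png

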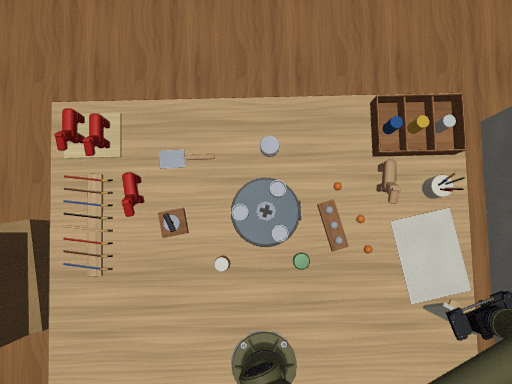

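The steel balls sit in the strip, at top (329,210), (333,225), (338,239) and scene (153,256), (173,262), (194,267). The orange balls, at top (338,186), (361,219), (368,249), are the look-alikes. The mixer is at top (266,212), and the key in its block is at top (171,222) and scene (288,125). I'll confirm with a crop and measure coarsely.

```bash
cat > h.py <<'E'
import numpy as np,cv2
from bench import ctrl
from scipy.spatial.transform import Rotation as Ro
def ray(c,p):
    K=c['intrinsics'];p=np.atleast_2d(np.asarray(p,float))
    v=(p-K[:2,2])/K[0,0]
    if c.get('fish'):
        r=np.linalg.norm(v,axis=1,keepdims=True)+1e-12
        d=np.c_[v/r*np.sin(r),np.cos(r)]
    else: d=np.c_[v,np.ones(len(v))]
    return -c['R'].T@c['t'], d@c['R']
def plane(c,p,z):
    o,d=ray(c,p); return o+d*((z-o[2])/d[:,2])[:,None]
def proj(c,X):
    q=np.atleast_2d(X)@c['R'].T+c['t']; K=c['intrinsics']
    if c.get('fish'):
        n=np.linalg.norm(q[:,:2],axis=1,keepdims=True)+1e-12
        v=q[:,:2]/n*np.arctan2(n,q[:,2:])
    else: v=q[:,:2]/q[:,2:]
    return v*K[0,0]+K[:2,2]
def tri(cs,ps):
    A=0;b=0
    for c,p in zip(cs,ps):
        o,d=ray(c,p); d=d[0]/np.linalg.norm(d[0]); M=np.eye(3)-np.outer(d,d); A=A+M;b=b+M@o
    return np.linalg.solve(A,b)
def cam(n):
    c=dict(ctrl.camera_info(n)); c['fish']=n=='wrist'; return c
def snap(n,name):
    c=cam(n); im,d=ctrl.get_image(n); cv2.imwrite(f'pics/{name}.png',im); np.savez(f'pics/{name}.npz',d=d,**c); return c,im,d
def load(name):
    z=dict(np.load(f'pics/{name}.npz')); d=z.pop('d'); z['fish']=bool(z['fish']); return z,cv2.imread(f'pics/{name}.png'),d
E
python3 - <<'E'
from h import *
c,s=cam('top'),cam('scene')
T={'b0':(329,210),'b1':(333,225),'b2':(338,239),'mix':(266,212),'cupA':(278,188),'cupB':(240,212),'cupC':(280,234),'key':(171,222),'jar':(222,264),'glass':(301,261),'tin':(270,146)}
S={'b0':(153,256),'b1':(173,262),'b2':(194,267),'mix':(239,194),'cupA':(256,220),'cupB':(256,174),'cupC':(207,194),'key':(288,117),'jar':(218,137),'glass':(164,204),'tin':(311,245)}
for k in T:print(k,tri([c,s],[T[k],S[k]]).round(3))
w,im,d=snap('wrist','w0')
t=cv2.imread('pics/top0.png')[170:270,150:390]; sc=cv2.imread('pics/scene0.png')[100:310,100:330]
cv2.imwrite('pics/crop0.png',np.hstack([cv2.resize(t,(480,200)),np.zeros((200,10,3),np.uint8)])) 
a=cv2.resize(t,(600,250),interpolation=3);b=cv2.resize(im,(400,300))
cv2.imwrite('pics/crop0.png',np.vstack([np.pad(a,((0,0),(0,200),(0,0))),np.hstack([b,cv2.resize(sc,(400,300))])]))
E
```

```text
b0 [ 0.495 -0.262  0.119]
b1 [ 0.478 -0.255  0.035]
b2 [ 0.471 -0.25  -0.006]
mix [ 0.528 -0.02   0.089]
cupA [ 0.608 -0.063  0.086]
cupB [0.53  0.067 0.08 ]
cupC [ 0.453 -0.065  0.087]
key [0.501 0.301 0.081]
jar [0.356 0.133 0.065]
glass [ 0.359 -0.136  0.055]
tin [ 0.758 -0.041  0.062]
```

View pics/crop0.png

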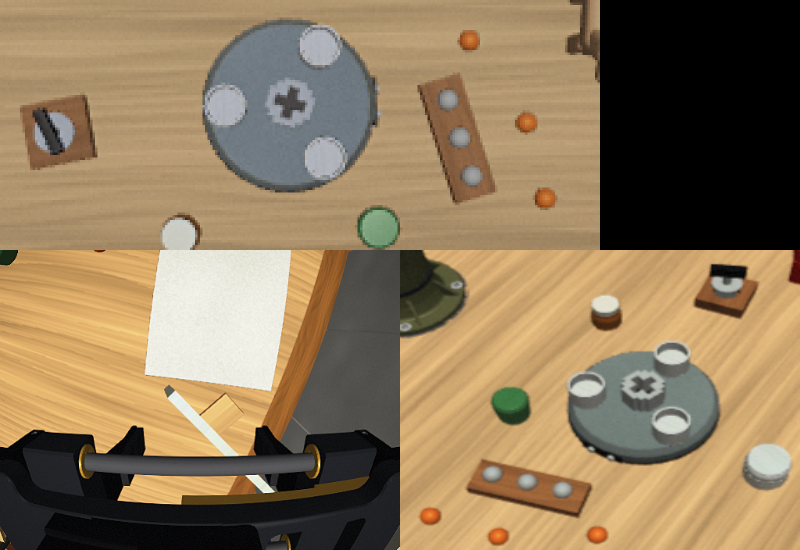

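The crop confirms it: grey balls stand in the pits of the dark strip, and the orange balls lie loose on the table. Next I'll compute coarse positions and the wrist camera's place in the tool frame.

```bash
cat >> h.py <<'E'
def go(X,yaw=None):
    """tool-frame shift to world X; yaw = world angle(deg) of tool x axis"""
    s=ctrl.get_state(); R=Ro.from_rotvec(s['tool_rot']).as_matrix()
    yc=np.degrees(np.arctan2(R[1,0],R[0,0]))
    print('t',round(s['time'],2),'pos',s['position'].round(4),'toolx yaw',round(yc,2),'tilt',np.degrees(np.arccos(-R[2,2])).round(2),'gw',round(s['grip_width'],3),'gf',s['grip_force'],'F',np.round(s['ft_force'],1),'q',np.round(s['joint_positions'],2))
    if X is not None: print('shift mm',((np.array(X)-s['position'])@R*1000).round(1))
    if yaw is not None: print('turn z deg',round(-(yaw-yc),2))
E
python3 - <<'E'
from h import *
c,s=cam('top'),cam('scene')
for p,q in (((329,210),(194,267)),((333,225),(173,262)),((338,239),(153,256))): print(tri([c,s],[p,q]).round(3),plane(c,p,.036).round(3))
im=cv2.imread('pics/top0.png');hsv=cv2.cvtColor(im,cv2.COLOR_BGR2HSV)
d=np.load('pics/top0.npy')
m=((hsv[...,0]<6)|(hsv[...,0]>174))&(hsv[...,1]>170)&(hsv[...,2]>60); m[:,:115]=0;m[:,150:]=0;m[:165]=0;m[220:]=0
r,cc=np.nonzero(m);print(len(r))
o,D=ray(c,np.c_[cc,r]);P=o+D*d[r,cc][:,None]
P=P[P[:,2]>.02];print('horse bbox',P.min(0),P.max(0))
w=cam('wrist');st=ctrl.get_state();R=Ro.from_rotvec(st['tool_rot']).as_matrix()
print('cam in tool',(-w['R'].T@w['t']-st['position'])@R,'axis',w['R'][2]@R,'xaxis',w['R'][0]@R)
go((.44,-.27,.25),0)
E
```

```text
[ 0.532 -0.241  0.04 ] [[ 0.53  -0.243  0.036]]
[ 0.478 -0.255  0.035] [[ 0.477 -0.255  0.036]]
[ 0.428 -0.27   0.043] [[ 0.428 -0.271  0.036]]
547
horse bbox [0.4605507  0.01483129 0.02270533] [0.67065761 0.45738071 1.57429992]
cam in tool [ 0.07826368 -0.00099717 -0.16156611] axis [-0.28708932  0.00192883  0.95790188] xaxis [ 8.13081874e-04  9.99998103e-01 -1.76991039e-03]
t 0.15 pos [ 0.2103 -0.6146  0.2217] toolx yaw 18.9 tilt 0.08 gw 0.996 gf 0.0 F [-0.1  0.2 -0.1] q [ 1.26  0.32 -0.07  1.45  0.02  1.37 -0.06]
shift mm [ 328.9 -251.7  -27.9]
turn z deg 18.9
```

```bash
python3 -m handwheel '[[0.087,0.041,-0.028,0.002,0,0,0],[0.087,0.041,-0.028,0.002,0,0,0],[0.087,0.041,-0.028,0.002,0,0,0],[0.087,0.041,-0.028,0.002,0,0,0],[0.087,0.041,-0.028,0.002,0,0,0],[0.087,0.041,-0.028,0.002,0,0,0],[0.087,0.041,-0.028,0.002,0,0,0],[0.087,0.041,-0.028,0.002,0,0,0],[0.087,0.041,-0.028,0.002,0,0,0],[0.05,0,0,0,0,0,3.9],[0.05,0,0,0,0,0,0]]' 20
python3 - <<'E'
from h import *
go((.478,-.255,.2),15)
snap('wrist','w1')
E
```

```text
time: 1.52
position: [0.478, -0.2567, 0.2043]
tool_rot: [3.114, 0.413, -0.001]
ft_force: [-0.2, 0.3, 0.2]
grip_width: 0.852
grip_force: 0.0
t 1.52 pos [ 0.478  -0.2567  0.2043] toolx yaw 15.09 tilt 0.04 gw 0.852 gf 0.0 F [-0.2  0.3  0.2] q [ 0.79  0.12 -0.38  1.73  0.05  1.29 -0.9 ]
shift mm [ 0.5 -1.6  4.3]
turn z deg 0.09
```

View pics/w1.png

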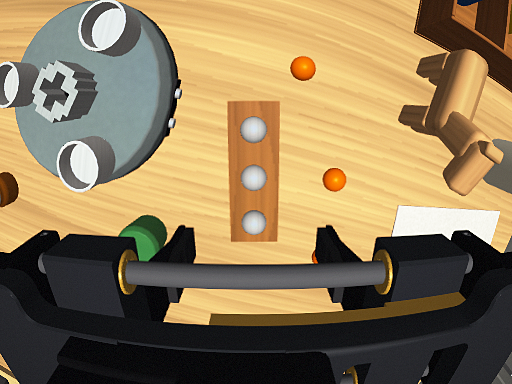

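The wrist picture shows the three steel balls at (253,130), (253,178), (254,222) in the strip. The cups are at upper left, at about (109,27), (12,84), (86,163).

```bash
python3 - <<'E'
from h import *
w,im,d=load('w1');t=cam('top')
hsv=cv2.cvtColor(im,cv2.COLOR_BGR2HSV)
m=((hsv[...,1]<60)&(hsv[...,2]>90)).astype(np.uint8)*255
k=np.zeros_like(m);k[105:240,232:276]=1
n,_,st,ce=cv2.connectedComponentsWithStats(m*k)
tp=[(329,210),(333,225),(338,239)];i=0
for s_,c_ in sorted(zip(st.tolist(),ce.tolist()),key=lambda a:a[1][1]):
    if 150<s_[4]<1500:
        print(s_,np.round(c_,1),'plane',plane(w,c_,.036).round(4),'tri',tri([w,t],[c_,tp[min(i,2)]]).round(3)); i+=1
# hub / cups coarse: 2-view
for a,b in (((109,27),(278,188)),((12,84),(240,212)),((86,163),(280,234)),((63,92),(266,212))): print(tri([w,t],[a,b]).round(3))
E
```

```text
[240, 117, 27, 26, 537] [253.1 129.2] plane [[ 0.529  -0.2404  0.036 ]] tri [ 0.53 -0.24  0.05]
[241, 165, 26, 26, 505] [253.2 177.4] plane [[ 0.4761 -0.2548  0.036 ]] tri [ 0.477 -0.254  0.04 ]
[242, 210, 24, 25, 464] [253.5 222.1] plane [[ 0.4232 -0.2693  0.036 ]] tri [ 0.429 -0.268  0.05 ]
[ 0.606 -0.065  0.076]
[0.528 0.067 0.076]
[ 0.452 -0.067  0.072]
[ 0.527 -0.022  0.074]
```

```bash
python3 -m handwheel '[[0.05,0.0535,-0.0025,0,0,0,0],[0.05,0,0,0.059,0,0,0],[0.05,0,0,0.059,0,0,0],[0.05,0,0,0.059,0,0,0],[0.05,0,0,0,0,0,0],[0.02,0,0,0,0,0,0],[0.02,0,0,0,0,0,0],[0.02,0,0,0,0,0,0],[0.02,0,0,-0.03,0,0,0],[0.02,0,0,-0.06,0,0,0]]' 20
python3 - <<'E'
from h import *
go((.606,-.065,.13))
E
```

```text
time: 2.82
position: [0.5265, -0.24, 0.1159]
tool_rot: [-3.111, -0.41, 0.008]
ft_force: [0.4, -0.1, 0.1]
grip_width: 0.328
grip_force: 20.0
t 2.83 pos [ 0.5265 -0.24    0.1159] toolx yaw 15.0 tilt 0.37 gw 0.328 gf 20.000131130218506 F [ 0.4 -0.1  0.1] q [ 0.73  0.28 -0.4   1.75  0.12  1.15 -1.02]
shift mm [ 122.  -148.5  -14.1]
```

```bash
python3 -m handwheel '[[0.02,0.0303,-0.0371,-0.0035,0,0,0],[0.02,0.0303,-0.0371,-0.0035,0,0,0],[0.02,0.0303,-0.0371,-0.0035,0,0,0],[0.02,0.0303,-0.0371,-0.0035,0,0,0],[0.02,0,0,0,0,0,0],[0.02,0,0,0.034,0,0,0],[0.02,0,0,0,0,0,0],[0.05,0,0,0,0,0,0],[0.05,0,0,0,0,0,0],[0.05,0,0,0,0,0,0],[0.05,0,0,-0.05,0,0,0],[0.05,0,0,-0.05,0,0,0]]' 20
python3 - <<'E'
from h import *
snap('wrist','w2')
go((.4755,-.255,.10))
E
```

```text
time: 4.32
position: [0.6074, -0.0661, 0.1988]
tool_rot: [-3.115, -0.41, 0.001]
ft_force: [0.7, -1.0, 1.1]
grip_width: 0.572
grip_force: 0.0
t 4.38 pos [ 0.6114 -0.0661  0.2073] toolx yaw 15.0 tilt 0.68 gw 0.572 gf 0.0 F [2.  1.2 4.7] q [ 0.48  0.28 -0.51  1.56  0.14  1.32 -1.35]
shift mm [-181.3  146.8  106. ]
```

View pics/w2.png

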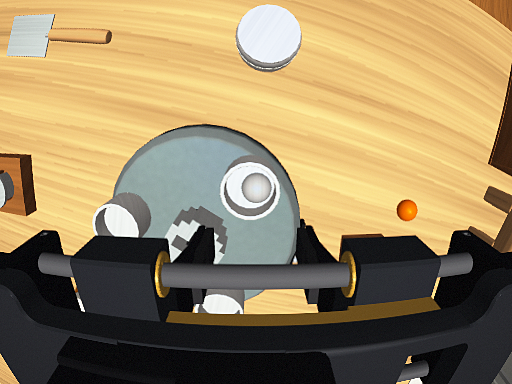

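The ball lies in the cup, at (258,187) with the rim centred at about (250,190). On to ball 1.

```bash
python3 -m handwheel '[[0.05,-0.0362,0.0294,0.01,0,0,0],[0.05,-0.0362,0.0294,0.015,0,0,0],[0.05,-0.0362,0.0294,0.02,0,0,0],[0.05,-0.0362,0.0294,0.02,0,0,0],[0.05,-0.0362,0.0294,0.02,0,0,0],[0.05,0,0,0,0,0,0],[0.05,0,0,0,0,0,0]]' 20
python3 - <<'E'
from h import *
go((.476,-.2547,.027),15)
w,im,d=load('w2');print(plane(w,[(250,190)],.09))
E
```

```text
time: 5.25
position: [0.4717, -0.2546, 0.1132]
tool_rot: [3.114, 0.41, 0.002]
ft_force: [-0.5, 0.7, 0.5]
grip_width: 0.574
grip_force: 0.0
t 5.25 pos [ 0.4717 -0.2546  0.1132] toolx yaw 15.0 tilt 0.08 gw 0.574 gf 0.0 F [-0.5  0.7  0.5] q [ 0.79  0.18 -0.38  1.86  0.07  1.11 -0.92]
shift mm [ 4.   1.2 86.2]
turn z deg 0.0
[[ 0.6068292  -0.06091829  0.09      ]]
```

```bash
python3 -m handwheel '[[0.05,0.004,0.0012,0.043,0,0,0],[0.05,0,0,0.043,0,0,0],[0.05,0,0,0,0,0,0],[0.02,0,0,0,0,0,0],[0.02,0,0,0,0,0,0],[0.02,0,0,0,0,0,0],[0.02,0,0,-0.04,0,0,0],[0.02,0,0,-0.06,0,0,0],[0.02,0.0067,-0.0473,0,0,0,0],[0.02,0.0067,-0.0473,0,0,0,0],[0.02,0.0067,-0.0473,0,0,0,0],[0.02,0.0067,-0.0473,0,0,0,0]]' 20
python3 - <<'E'
from h import *
go((.453,-.065,.096),15)
E
```

```text
time: 6.75
position: [0.4516, -0.064, 0.127]
tool_rot: [3.114, 0.409, 0.001]
ft_force: [1.2, -0.3, -0.6]
grip_width: 0.327
grip_force: 20.0
t 6.75 pos [ 0.4516 -0.064   0.127 ] toolx yaw 14.98 tilt 0.05 gw 0.327 gf 19.998634457588196 F [ 1.2 -0.3 -0.6] q [ 0.63  0.   -0.54  2.02  0.    1.12 -1.22]
shift mm [ 1.1  1.4 31. ]
turn z deg -0.02
```

```bash
python3 -m handwheel '[[0.02,0.001,0.001,0.031,0,0,0],[0.02,0,0,0,0,0,0],[0.05,0,0,0,0,0,0],[0.05,0,0,0,0,0,0],[0.05,0,0,0,0,0,0],[0.05,0,0,-0.05,0,0,0],[0.05,-0.0205,0.0475,0,0,0,0],[0.05,-0.0205,0.0475,0.01,0,0,0],[0.05,-0.0205,0.0475,0.01,0,0,0],[0.05,-0.0205,0.0475,0.01,0,0,0],[0.05,0,0,0,0,0,0],[0.05,0,0,0,0,0,0]]' 20
python3 - <<'E'
from h import *
go((.4232,-.2693,.027),15)
E
```

```text
time: 8.25
position: [0.4235, -0.2703, 0.1157]
tool_rot: [-3.114, -0.409, -0.001]
ft_force: [0.9, 0.6, -0.3]
grip_width: 0.576
grip_force: 0.0
t 8.25 pos [ 0.4235 -0.2703  0.1157] toolx yaw 14.98 tilt 0.04 gw 0.576 gf 0.0 F [ 0.9  0.6 -0.3] q [ 0.83  0.11 -0.33  1.93  0.04  1.11 -0.83]
shift mm [-0.  -1.  88.7]
turn z deg -0.02
```

```bash
python3 -m handwheel '[[0.05,0,-0.001,0.044,0,0,0],[0.05,0,0,0.0445,0,0,0],[0.05,0,0,0,0,0,0],[0.02,0,0,0,0,0,0],[0.02,0,0,0,0,0,0],[0.02,0,0,0,0,0,0],[0.02,0,0,-0.045,0,0,0],[0.02,0,0,-0.06,0,0,0],[0.02,0.0316,-0.0495,0,0,0,0],[0.02,0.0316,-0.0495,0,0,0,0],[0.02,0,0,0,0,0,0],[0.02,0,0,0,0,0,0]]' 20
python3 - <<'E'
from h import *
go((.529,.067,.13),15)
E
```

```text
time: 9.75
position: [0.458, -0.1584, 0.1322]
tool_rot: [3.114, 0.41, -0.001]
ft_force: [-0.8, -1.4, -2.5]
grip_width: 0.332
grip_force: 20.0
t 9.75 pos [ 0.458  -0.1584  0.1322] toolx yaw 15.01 tilt 0.06 gw 0.332 gf 19.999554455280304 F [-0.8 -1.4 -2.5] q [ 0.71  0.06 -0.44  1.95  0.03  1.14 -1.05]
shift mm [ 126.9 -199.3    2. ]
turn z deg 0.01
```

```bash
python3 -m handwheel '[[0.02,0.0317,-0.0498,0,0,0,0],[0.02,0.0317,-0.0498,0,0,0,0],[0.02,0.0317,-0.0498,0,0,0,0],[0.02,0.0317,-0.0498,0,0,0,0],[0.02,0,0,0,0,0,0],[0.02,0,0,0.036,0,0,0],[0.02,0,0,0,0,0,0],[0.05,0,0,0,0,0,0],[0.05,0,0,0,0,0,0],[0.05,0,0,0,0,0,0],[0.087,0,0,-0.05,0,0,0],[0.087,0,0,-0.05,0,0,0]]' 20
python3 - <<'E'
from h import *
go((.475,-.02,.2),0)
E
```

```text
time: 11.25
position: [0.529, 0.0674, 0.1974]
tool_rot: [-3.115, -0.41, 0.001]
ft_force: [0.4, -0.6, -0.0]
grip_width: 0.717
grip_force: 0.0
t 11.25 pos [0.529  0.0674 0.1974] toolx yaw 15.01 tilt 0.02 gw 0.717 gf 0.0 F [ 0.4 -0.6 -0. ] q [ 0.43  0.13 -0.65  1.76  0.08  1.28 -1.55]
shift mm [-74.8  70.4  -2.5]
turn z deg 15.01
```

```bash
python3 -m handwheel '[[0.087,-0.025,0.0385,-0.035,0,0,0],[0.087,-0.025,0.0385,-0.035,0,0,0],[0.087,0,0,0,0,0,0],[0.087,0,0,0,0,0,0],[0.087,0,0,0,0,0,0]]' 20
python3 - <<'E'
from h import *
go((.475,-.02,.2),0)
snap('wrist','w3')
E
```

```text
time: 11.88
position: [0.5006, -0.0185, 0.2652]
tool_rot: [-3.113, -0.414, 0.002]
ft_force: [-0.5, -0.0, 0.2]
grip_width: 0.995
grip_force: 0.0
t 11.88 pos [ 0.5006 -0.0185  0.2652] toolx yaw 15.14 tilt 0.09 gw 0.995 gf 0.0 F [-0.5 -0.   0.2] q [ 0.57  0.01 -0.58  1.73  0.    1.41 -1.32]
shift mm [-25.   -5.1  65.2]
turn z deg 15.14
```

View pics/w3.png

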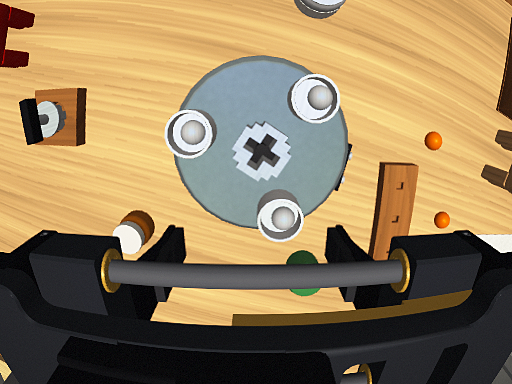

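All three balls lie in their cups, at (320,97), (192,132), (283,217), and the slot is at (262,152). The key stands at left, at (40,118). Next I'll measure the slot by its centroid and 4-fold phase.

```bash
cat >> h.py <<'E'
def slot(name,ctr,rad=30,thr=110,z=.09):
    w,im,d=load(name); g=cv2.cvtColor(im,cv2.COLOR_BGR2GRAY)
    big=cv2.resize(g,None,fx=4,fy=4,interpolation=cv2.INTER_CUBIC)
    m=(big<thr).astype(np.uint8)
    k=np.zeros_like(m); cv2.circle(k,(int(ctr[0]*4),int(ctr[1]*4)),rad*4,1,-1)
    n,lab,st,ce=cv2.connectedComponentsWithStats(m*k)
    l=lab[int(ctr[1]*4),int(ctr[0]*4)]; r,c=np.nonzero(lab==l)
    P=plane(w,np.c_[(c+.5)/4-.5,(r+.5)/4-.5],z)[:,:2]
    # area weights: uniform in image ~ uniform on plane locally
    h=cv2.convexHull(P.astype(np.float32))[:,0]; C,R=cv2.minEnclosingCircle(P.astype(np.float32))
    ce_=P.mean(0)
    for cc in (ce_,np.array(C)):
        q=P-cc; u=q[:,0]+1j*q[:,1]; print(name,'z',z,'ctr',cc.round(4),'R',round(R,4),'phase4 deg',round(np.degrees(np.angle((u**4).sum()))/4,2),'n',len(P),st[l][:4]/4)
E
python3 - <<'E'
from h import *
slot('w3',(262,152),22)
slot('w3',(262,152),22,90)
w,im,d=load('w3'); t=cam('top')
for p in ((316,98),(190,133),(280,219)): print('cup',plane(w,[p],.09).round(4))
g=d[100:240,20:100]; o,D=ray(w,(40,118));print(o)
E
```

```text
w3 z 0.09 ctr [ 0.5288 -0.0179] R 0.0219 phase4 deg -18.41 n 11422 [243.5 134.   36.5  36. ]
w3 z 0.09 ctr [ 0.5286 -0.018 ] R 0.0219 phase4 deg -18.4 n 11422 [243.5 134.   36.5  36. ]
w3 z 0.09 ctr [ 0.53   -0.0183] R 0.0217 phase4 deg -18.73 n 9870 [244.   134.    35.75  35.75]
w3 z 0.09 ctr [ 0.5287 -0.018 ] R 0.0217 phase4 deg -18.68 n 9870 [244.   134.    35.75  35.75]
cup [[ 0.6052 -0.0609  0.09  ]]
cup [[0.529  0.0669 0.09  ]]
cup [[ 0.4552 -0.0619  0.09  ]]
[0.57607336 0.00275581 0.42666802]
```

```bash
python3 -m handwheel '[[0.087,0.007,-0.0577,0,0,0,0],[0.087,0.007,-0.0577,0,0,0,0],[0.087,0.007,-0.0577,0,0,0,0],[0.087,0.007,-0.0577,0,0,0,0],[0.087,0.007,-0.0577,0,0,0,0],[0.087,0,0,0,0,0,0],[0.087,0,0,0,0,0,0]]' 20
python3 - <<'E'
from h import *
go((.475,-.02,.2),0)
snap('wrist','w4')
E
```

```text
time: 12.8
position: [0.4597, 0.2679, 0.2653]
tool_rot: [3.114, 0.412, -0.002]
ft_force: [-0.6, -0.8, 0.8]
grip_width: 0.997
grip_force: 0.0
t 12.8 pos [0.4597 0.2679 0.2653] toolx yaw 15.09 tilt 0.09 gw 0.997 gf 0.0 F [-0.6 -0.8  0.8] q [ 0.24  0.12 -0.87  1.65  0.09  1.42 -1.95]
shift mm [-60.  281.9  65.5]
turn z deg 15.09
```

View pics/w4.png

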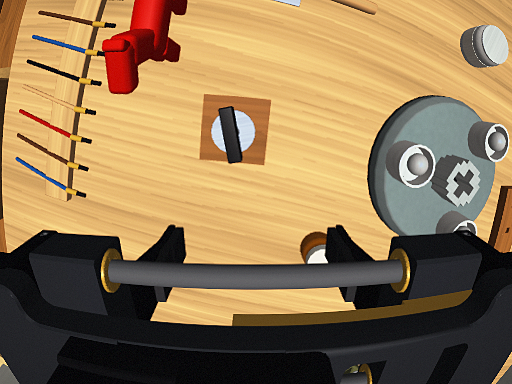

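The key's handle runs from (226,108) to (235,162), in its block. The red horse's nose is at about (120,90), so I'll check clearance.

```bash
python3 - <<'E'
from h import *
w,im,d=load('w4'); g=cv2.cvtColor(im,cv2.COLOR_BGR2GRAY)
m=(g<70).astype(np.uint8); k=np.zeros_like(m);k[95:172,205:262]=1;m*=k
n,lab,st,ce=cv2.connectedComponentsWithStats(m); l=1+np.argmax(st[1:,4]);r,c=np.nonzero(lab==l);print(st[l])
o,D=ray(w,np.c_[c,r]);P=o+D*(d[r,c]/(D@w['R'][2]))[:,None]
print('depth z top pct',np.percentile(P[:,2],[10,50,90,97]))
P=plane(w,np.c_[c,r],.098)[:,:2].astype(np.float32)
(cx,cy),sz,a=cv2.minAreaRect(P);print('handle top',cx,cy,sz,a); q=P-P.mean(0);v=np.linalg.svd(q,full_matrices=False)[2][0];print('axis deg',np.degrees(np.arctan2(v[1],v[0])))
t=cam('top');it=cv2.imread('pics/top0.png');gt=cv2.cvtColor(it,cv2.COLOR_BGR2GRAY)
mt=(gt<60);kk=np.zeros_like(mt);kk[208:236,160:182]=1;rr,c2=np.nonzero(mt&kk);pt=(c2.mean(),rr.mean());print(pt,len(rr),'tri',tri([w,t],[(c.mean(),r.mean()),pt]).round(4))
print('collar ctr plane .052',plane(w,[(233,130)],.052).round(4))
hsv=cv2.cvtColor(im,cv2.COLOR_BGR2HSV);mr=((hsv[...,0]<6)|(hsv[...,0]>174))&(hsv[...,1]>170)&(hsv[...,2]>40);mr[:,:100]=0;mr[:,200:]=0;mr[110:]=0
r,c=np.nonzero(mr);o,D=ray(w,np.c_[c,r]);P=o+D*(d[r,c]/(D@w['R'][2]))[:,None]
Q=P[P[:,2]>.1];print('horse z>.1: min',Q.min(0),'max',Q.max(0)); 
for i in np.argsort(np.hypot(Q[:,0]-cx,Q[:,1]-cy))[:3]:print(Q[i])
e=np.array([v[0],v[1]])*np.sign(v[0]);print('horse in handle frame: along min/max, across min',((Q[:,:2]-[cx,cy])@e).min(),((Q[:,:2]-[cx,cy])@e).max(),((Q[:,:2]-[cx,cy])@np.array([-e[1],e[0]])).min())
go((cx,cy,.07),np.degrees(np.arctan2(e[1],e[0])))
E
```

```text
[218 106  25  57 823]
depth z top pct [0.09567691 0.09709056 0.09812079 0.09856355]
handle top 0.4986375868320465 0.3067663311958313 (0.06292411684989929, 0.01740683801472187) 24.680694580078125
axis deg -155.18352
(np.float64(169.09333333333333), np.float64(222.6)) 75 tri [0.4978 0.307  0.0834]
collar ctr plane .052 [[0.4999 0.3076 0.052 ]]
horse z>.1: min [0.5182845  0.28923366 0.10006503] max [0.63365534 0.45479343 0.42673978]
[0.53516066 0.28923366 0.42673978]
[0.53516066 0.28923366 0.42673978]
[0.53516066 0.28923366 0.42673978]
horse in handle frame: along min/max, across min 0.025791722461828634 0.17956993011669029 -0.031242859017866813
t 12.85 pos [0.4602 0.2669 0.2653] toolx yaw 14.96 tilt 0.08 gw 0.999 gf 0.0 F [0.2 0.1 0.2] q [ 0.24  0.12 -0.87  1.65  0.09  1.42 -1.95]
shift mm [ 47.7 -28.8 195.3]
turn z deg -9.86
```

```bash
python3 - <<'E'
from h import *
w,im,d=load('w4')
hsv=cv2.cvtColor(im,cv2.COLOR_BGR2HSV);mr=((hsv[...,0]<6)|(hsv[...,0]>174))&(hsv[...,1]>170)&(hsv[...,2]>40)&(d>.1);mr[:,:100]=0;mr[:,200:]=0;mr[110:]=0
r,c=np.nonzero(mr);o,D=ray(w,np.c_[c,r]);P=o+D*(d[r,c]/(D@w['R'][2]))[:,None]
Q=P[(P[:,2]>.08)&(P[:,2]<.2)]-[.4986,.3068,0];a=np.radians(24.8)
al=Q[:,:2]@[np.cos(a),np.sin(a)];ac=Q[:,:2]@[-np.sin(a),np.cos(a)]
print(len(Q),al.min(),ac.min(),Q[:,2].max(),'gap',np.hypot(np.maximum(abs(al)-.0375,0),np.maximum(abs(ac)-.095,0)).min(), Q[al.argmin()])
E
```

```text
3708 0.06578484833002615 0.044323176081277005 0.17651355058528245 gap 0.028284848330026154 [0.02220784 0.10877303 0.14568565]
```

```bash
python3 -m handwheel '[[0.06,0.048,-0.029,0,0,0,0],[0.06,0,0,0.05,0,0,-9.8],[0.06,0,0,0.05,0,0,0],[0.06,0,0,0,0,0,0],[0.06,0,0,0,0,0,0]]' 50
python3 - <<'E'
from h import *
w,im,d=snap('wrist','w5')
px=proj(w,[(.499,.307,.098)])[0];print(px)
g=cv2.cvtColor(im,cv2.COLOR_BGR2GRAY);x,y=px.astype(int)
o,D=ray(w,np.stack(np.meshgrid(np.arange(512),np.arange(384)),-1).reshape(-1,2));P=(o+D*(d.ravel()/(D@w['R'][2]))[:,None])
s=(abs(P[:,2]-.098)<.006)&(np.hypot(P[:,0]-.499,P[:,1]-.307)<.045)&(g.ravel()<110)
q=P[s][:,:2].astype(np.float32);print(s.sum(),np.percentile(P[s][:,2],[10,50,90]),cv2.minAreaRect(q),q.mean(0))
go((.499,.307,.066),24.8)
E
```

```text
time: 13.48
position: [0.5002, 0.3078, 0.1678]
tool_rot: [-3.069, -0.672, -0.003]
ft_force: [0.9, 1.0, 0.8]
grip_width: 0.698
grip_force: 0.0
[256.04330286 205.98920781]
1319 [0.09619913 0.09713286 0.09794914] ((0.49767225980758667, 0.30801135301589966), (0.06416620314121246, 0.014794825576245785), 25.08938980102539) [0.4993704  0.30860922]
t 13.53 pos [0.5005 0.3084 0.1685] toolx yaw 24.71 tilt 0.21 gw 0.694 gf 0.0 F [0.2 0.3 0. ] q [ 0.15  0.34 -0.9   1.66  0.28  1.27 -1.95]
shift mm [ -2.3   0.6 102.5]
turn z deg -0.09
```

```bash
python3 -m handwheel '[[0.06,-0.0015,0,0.051,0,0,0],[0.06,0,0,0.051,0,0,0],[0.06,0,0,0,0,0,0],[0.005,0,0,0,0,0,0],[0.005,0,0,0,0,0,0],[0.005,0,0,0,0,0,0],[0.005,0,0,0,0,0,0],[0.005,0,0,0,0,0,0]]' 50
python3 - <<'E'
from h import *
go((.499,.307,.066),24.8)
E
```

```text
time: 14.52
position: [0.4977, 0.3076, 0.0642]
tool_rot: [3.068, 0.674, 0.0]
ft_force: [-0.5, -0.3, -1.0]
grip_width: 0.203
grip_force: 0.0
t 14.53 pos [0.4977 0.3076 0.0642] toolx yaw 24.79 tilt 0.02 gw 0.203 gf 0.0 F [-0.5 -0.3 -1. ] q [ 0.1   0.45 -0.85  1.77  0.37  1.09 -2.02]
shift mm [ 1.   1.1 -1.8]
turn z deg -0.01
```

```bash
python3 -m handwheel '[[0.005,0,0,0,0,0,0],[0.005,0,0,0,0,0,0],[0.005,0,0,0,0,0,0],[0.005,0,0,-0.03,0,0,0],[0.005,0,0,-0.045,0,0,0],[0.005,0,0,-0.045,0,0,0],[0.005,0,0,0,0,0,0],[0.005,0,0,0,0,0,0]]' 50
python3 - <<'E'
from h import *
go((.5287,-.018,.184),-18.5)
E
```

```text
time: 15.52
position: [0.4967, 0.3068, 0.1823]
tool_rot: [3.067, 0.674, -0.004]
ft_force: [-0.8, -0.6, -4.4]
grip_width: 0.179
grip_force: 50.0
t 15.53 pos [0.4967 0.3068 0.1823] toolx yaw 24.8 tilt 0.15 gw 0.179 gf 49.99358827248216 F [-0.8 -0.6 -4.4] q [ 0.15  0.33 -0.91  1.65  0.26  1.3  -1.94]
shift mm [-107.2  308.3   -1.2]
turn z deg 43.3
```

```bash
python3 -m handwheel '[[0.005,-0.0179,0.0514,0,0,0,0],[0.005,-0.0179,0.0514,0,0,0,0],[0.005,-0.0179,0.0514,0,0,0,0],[0.005,-0.0179,0.0514,0,0,0,0],[0.005,-0.0179,0.0514,0,0,0,0],[0.005,-0.0179,0.0514,0,0,0,0],[0.005,0,0,0,0,0,8.66],[0.005,0,0,0,0,0,8.66],[0.005,0,0,0,0,0,8.66],[0.005,0,0,0,0,0,8.66],[0.005,0,0,0,0,0,8.66],[0.005,0,0,0,0,0,0]]' 50
python3 - <<'E'
from h import *
go((.5287,-.018,.184),-18.5)
w,im,d=snap('wrist','w6'); snap('scene','s6')
s=ctrl.get_state();R=Ro.from_rotvec(s['tool_rot']).as_matrix()
U=np.stack(np.meshgrid(np.arange(512),np.arange(384)),-1).reshape(-1,2)
o,D=ray(w,U);P=((o+D*(d.ravel()/(D@w['R'][2]))[:,None])-s['position'])@R
b=(abs(P[:,1])<.012)&(abs(P[:,0])<.05)
for lo,hi in((-.045,-.025),(-.025,-.005),(0,.02),(.01,.03),(.03,.07)):
    q=P[b&(P[:,2]>lo)&(P[:,2]<hi)]; print(lo,hi,len(q),q.min(0).round(4) if len(q) else '',q.max(0).round(4) if len(q) else '')
c=np.hstack([im[130:300,160:350],cv2.imread('pics/s6.png')[100:270,150:340]]);cv2.imwrite('pics/c6.png',cv2.resize(c,None,fx=2,fy=2))
E
```

```text
time: 17.02
position: [0.5279, -0.0175, 0.1818]
tool_rot: [3.101, -0.502, -0.006]
ft_force: [0.4, 0.1, -3.1]
grip_width: 0.179
grip_force: 50.0
t 17.02 pos [ 0.5279 -0.0175  0.1818] toolx yaw -18.41 tilt 0.23 gw 0.179 gf 49.99541122466326 F [ 0.4  0.1 -3.1] q [ 0.63  0.14 -0.69  1.78  0.09  1.25 -1.98]
shift mm [ 0.9  0.3 -2.2]
turn z deg 0.09
-0.045 -0.025 2880 [-0.0303 -0.0119 -0.0421] [ 0.0316  0.012  -0.025 ]
-0.025 -0.005 453 [ 0.0033 -0.012  -0.025 ] [ 0.0316  0.0119 -0.0051]
0 0.02 446 [ 0.0029 -0.012   0.0003] [0.0273 0.0118 0.0195]
0.01 0.03 439 [ 0.0029 -0.012   0.0119] [0.0273 0.0118 0.0195]
0.03 0.07 42 [ 0.0189 -0.0056  0.0441] [0.0196 0.0055 0.0521]
```

View pics/c6.png

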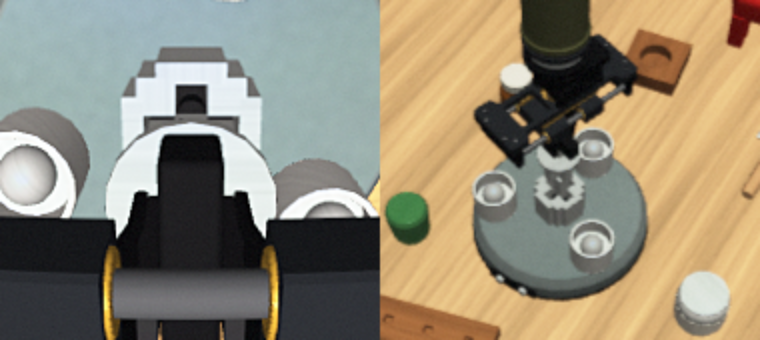

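The key is held upright and square, and its stem and collar are centred in the tool frame to about 0.5 mm. The slot arm peeks out at wrist pixels (248–263, 172). I'll check its offset.

```bash
python3 - <<'E'
from h import *
w,im,d=load('w6'); s=ctrl.get_state();R=Ro.from_rotvec(s['tool_rot']).as_matrix();p=s['position']
g=cv2.cvtColor(im,cv2.COLOR_BGR2GRAY)
print(g[164:192,251:261:3].T); print(g[178,238:276])
f=lambda u:((plane(w,[u],.09)-p)@R)[0].round(4)
for u in((247.5,178),(263.5,178),(255.5,172),(221,178),(290.5,178)):print(u,f(u))
c=((np.array([.5287,-.018,.09])-p)@R).round(4);print('est slot ctr in tool',c)
go((.5287,-.018,.18),-18.5)
E
```

```text
[[236 235 236 235 236 236 239 254 122  26  37  39  41  45  29  18   7  22
   37  39  38  32  46 115 117  92 105 110]
 [238 237 237 237 238 237 242 254 126  24  41  41  44  20  13   9  27  39
   39  39  37  37  42 120 114 101 103 191]
 [238 237 237 237 237 237 241 254 125  26  42  43  48  20  14  12  24  44
   42  41  37  31  42 117 114 102 103 164]
 [236 235 235 236 235 236 240 254 121  23  37  39  43  43  40  17   4  16
   30  38  37  35  44 116 114 108 101  97]]
[238 236 236 238 235 234 236 240 250 210  43  34  42  29  18  12  13  15
  10  14  13  24  40  39  40 133 233 246 238 238 237 237 238 237 238 239
 238 237]
(247.5, 178) [ 0.0159 -0.0062  0.0925]
(263.5, 178) [0.0159 0.0078 0.0925]
(255.5, 172) [0.0213 0.0008 0.0925]
(221, 178) [ 0.016  -0.0295  0.0925]
(290.5, 178) [0.016  0.0316 0.0925]
est slot ctr in tool [0.0006 0.0005 0.0926]
t 17.12 pos [ 0.5285 -0.0174  0.1826] toolx yaw -18.34 tilt 0.15 gw 0.177 gf 49.99462192878127 F [ 0.  -0.  -2.6] q [ 0.63  0.14 -0.7   1.78  0.09  1.26 -1.98]
shift mm [0.4 0.5 2.6]
turn z deg 0.16
```

```bash
python3 -m handwheel '[[0.005,0,0.0005,0.03,0,0,0.1],[0.005,0,0,0.008,0,0,0],[0.005,0,0,0.004,0,0,0],[0.005,0,0,0.004,0,0,0],[0.005,0,0,0,0,0,0]]' 60
python3 - <<'E'
from h import *
go((.5287,-.018,.1082),-18.5)
E
```

```text
time: 17.75
position: [0.5295, -0.0179, 0.1383]
tool_rot: [3.1, -0.507, 0.001]
ft_force: [-0.8, 0.1, -3.8]
grip_width: 0.179
grip_force: 60.0
t 17.75 pos [ 0.5295 -0.0179  0.1383] toolx yaw -18.58 tilt 0.03 gw 0.179 gf 59.99451605603099 F [-0.8  0.1 -3.8] q [ 0.62  0.18 -0.69  1.84  0.13  1.17 -2.01]
shift mm [-0.7  0.3 30.1]
turn z deg -0.08
```

```bash
python3 -m handwheel '[[0.005,-0.0003,0,0.006,0,0,0],[0.005,0,0,0.006,0,0,0],[0.005,0,0,0.006,0,0,0],[0.005,0,0,0.004,0,0,0],[0.005,0,0,0.003,0,0,0],[0.005,0,0,0.003,0,0,0],[0.005,0,0,0,0,0,0]]' 60
python3 - <<'E'
from h import *
go((.5287,-.018,.1082),-18.5)
E
```

```text
time: 18.62
position: [0.5292, -0.0179, 0.1107]
tool_rot: [3.1, -0.508, 0.001]
ft_force: [-2.2, -0.9, 5.9]
grip_width: 0.175
grip_force: 60.0
t 18.62 pos [ 0.5292 -0.0179  0.1107] toolx yaw -18.6 tilt 0.04 gw 0.175 gf 60.0008106417954 F [-2.2 -0.9  5.9] q [ 0.61  0.21 -0.69  1.87  0.15  1.11 -2.03]
shift mm [-0.4  0.3  2.5]
turn z deg -0.1
```

```bash
python3 -m handwheel '[[0.005,0,0,0.001,0,0,0],[0.005,0,0,0.001,0,0,0],[0.005,0,0,0.001,0,0,0],[0.005,0,0,0.0005,0,0,0],[0.005,0,0,0,0,0,0]]' 60
python3 - <<'E'
from h import *
go((.5287,-.018,.1082),-18.5)
E
```

```text
time: 19.25
position: [0.5293, -0.0179, 0.1082]
tool_rot: [3.099, -0.508, 0.001]
ft_force: [-5.7, -0.1, 10.5]
grip_width: 0.176
grip_force: 60.0
t 19.25 pos [ 0.5293 -0.0179  0.1082] toolx yaw -18.61 tilt 0.06 gw 0.176 gf 60.000361651182175 F [-5.7 -0.1 10.5] q [ 0.61  0.22 -0.69  1.87  0.15  1.11 -2.03]
shift mm [-0.6  0.3 -0. ]
turn z deg -0.11
```

```bash
python3 -m handwheel '[[0.005,-0.0005,0,0.0005,0,0,0],[0.005,0,0,0.001,0,0,0],[0.005,0,0,0.0005,0,0,0],[0.005,0,0,0,0,0,0],[0.005,0,0,0,0,0,0]]' 60
python3 - <<'E'
from h import *
go((.5287,-.018,.1082),-18.5)
snap('scene','s7');w,im,d=snap('wrist','w7');s=ctrl.get_state();R=Ro.from_rotvec(s['tool_rot']).as_matrix()
o,D=ray(w,np.stack(np.meshgrid(np.arange(512),np.arange(384)),-1).reshape(-1,2));P=o+D*(d.ravel()/(D@w['R'][2]))[:,None]
T=(P-s['position'])@R;r=np.hypot(T[:,0],T[:,1])
a=P[(abs(T[:,1])<.012)&(T[:,0]>.02)&(T[:,0]<.026)&(P[:,2]<.105)];b=P[(abs(T[:,1])<.01)&(r>.0288)&(r<.0305)]
print('collar top z',np.median(a[:,2]),len(a),'hub z',np.percentile(b[:,2],[50,80,95]),len(b))
c=np.hstack([im[130:300,160:350],cv2.imread('pics/s7.png')[100:270,150:340]]);cv2.imwrite('pics/c7.png',cv2.resize(c,None,fx=2,fy=2))
E
```

```text
time: 19.88
position: [0.5293, -0.0179, 0.1081]
tool_rot: [3.098, -0.508, 0.003]
ft_force: [-9.7, -0.8, 22.0]
grip_width: 0.179
grip_force: 60.0
t 19.88 pos [ 0.5293 -0.0179  0.1081] toolx yaw -18.61 tilt 0.15 gw 0.179 gf 59.99735685065389 F [-9.7 -0.8 22. ] q [ 0.61  0.21 -0.69  1.87  0.15  1.11 -2.03]
shift mm [-0.5  0.3 -0.1]
turn z deg -0.11
collar top z 0.09501421693842399 221 hub z [0.14103592 0.19469922 0.19546909] 914
```

View pics/c7.png

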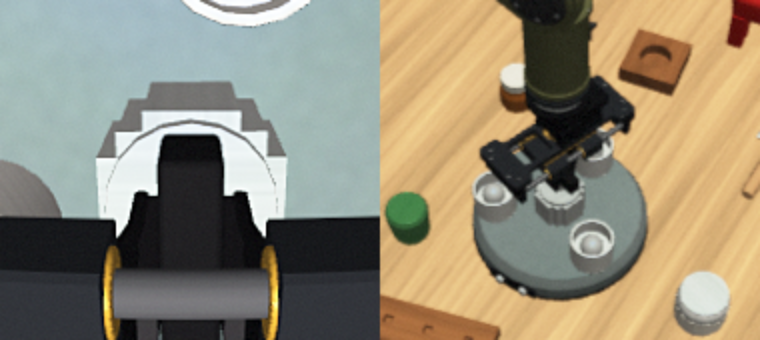

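The collar lies flat on the hub: its top reads about 0.095 m, and pressing harder moves it no further while the force rises. The balls are visible in their cups, so I'm handing in.

```bash
python3 -c "
from bench import ctrl
print(ctrl.close_job())"
```

```text
the job is handed in; nothing more can be done
None
```

I handed the job in at 20 s of robot time with a steel ball in each of the three cups and the key meshed and held pressed home on the hub; the verdict was not shown.

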